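# Load a grinding jar into the mill cradle and clamp it home

## Robot

A 7-joint arm with a two-finger parallel gripper is mounted at the origin on the work surface. World frame = base frame: x ahead of the robot, y to its left, z up, the work surface at z = 0. Lengths are in m, angles in rad, forces in N, time in s.
With the tool pointing down it reaches from about 0.4 to 0.85 m from the base axis. Payload 10.4 kg.
Tool frame: the origin (TCP) lies on the centre line of the jaws, within the pads' length; the fingertips stand 14 mm ahead of it and the grasp point (between the pads) lies 5 mm behind it (manip.tip_reach is the distance from the TCP to the fingertips, in m); z points along the fingers, y is the line along which they close (so a half turn about z gives the same grasp; the last joint's range is limited). The gripper opens to 85 mm and grips with 20 to 120 N. Pads are 22 mm wide; open, the fingers measure 114 mm over their backs; the gripper's body (76 mm by 85 mm) begins 54 mm behind the grasp point. The pads swing forward as they close: fully open they stand 13 mm farther back than shut.
Start: joints at [-1.197, 0.332, -0.065, 1.46, 0.022, 1.35, -0.088], TCP at [0.242, 0.576, 0.245] pointing down, gripper open.
Joint ranges: [-2.6, 2.6], [-0.5, 2.12], [-1.47, 1.34], [0.16, 2.42], [-1.27, 4.41], [0.06, 2.06], [-2.6, 2.6]. Speed limits (rad/s): [2.22, 2.22, 2.79, 2.79, 3.14, 3.14, 3.14].

## Interface

Orientations are given as a unit quaternion [x, y, z, w].
In Python, from workcell import manip gives the robot as it stands.
- The arm moves only by the shell command python3 -m pendant 'ROWS' [FORCE]. ROWS is JSON, a list of rows, each a list of 7 numbers: the shift along the tool's x, y, z in units of 50 mm (1.0 is 50 mm), then the turn, a rotation vector about the tool's x, y, z in units of 8 degrees (1.0 is 8 degrees), then the opening, from -1 (shut) to 1 (fully open), so that 0 is half open. In form: [[dx, dy, dz, ax, ay, az, jaw], ...]. A call has exactly 10 rows; each row is the pose to reach, as a shift and turn from the pose commanded when the call began, along the tool's axes at that moment; what a row does not reach only later rows make up. A row lasts 1/8 s, in which the tool goes at most 62.5 mm and 10.7 degrees, less where a joint would pass 70% of its speed; a pose out of reach is approached as far as the arm can. A call with a gripper value outside its range is refused whole. The fingers move at their own pace and stop on an object; FORCE is the grip in N (left out, the last holds). Time passes only in rows, so rows that repeat a pose let the fingers close, or fill a call up. It gives the time, the measured TCP pose, the force, the opening and the grip force at its end, in the units of the state.
- manip.get_obs(): the state, without advancing time (a new reading comes with each control period).
- manip.camera(name): name is "side" or "top" or "wrist"; returns (picture, depth): 384x512x3 uint8, red, green, blue; 384x512 float32, m along the optical axis (not along the pixel's ray), 0 where there is no reading.
- manip.get_calibration(name): a dict with "fx", "fy", "cx", "cy" (pixels), "xyz" and "orientation" of the camera in the world. Camera axes: x right, y up, looking along -z (the intrinsics and any distortion apply to the point x, -y, -z); pixel columns grow to the right and rows downward; lengths in m; the calibration is good to about 2 mm. A picture is of the moment at which its call begins: read the wrist's pose just before it. get_calibration takes no time and is no camera call; for the wrist camera it gives the pose at the moment of the call.
- manip.hand_in(): hands the job in; it is judged then, once.
Trained networks look in the newest picture that a camera, given by its name, has taken for a name from the list of things; names that differ only in an ending like _2 or _b are one class to them, and where a whole thing is asked for, a point or a joint stands for the part that bears it (a point fixed in the world has none). Each returns a list of dicts, best first, with "p" (0 to 1); they miss things now and then, are a little off and sometimes report something else, mostly with a low value. They report only what shows in the picture. A call takes as long as a camera call.
- manip.find_in(thing, camera): "box" ([left, top, right, bottom] in pixels, round what is visible of it).
- manip.trace(thing, camera): "pixels" (384x512 bool, what is visible of it) and "box" ([left, top, right, bottom] in pixels, round what is visible of it).
- manip.tip_of(thing, camera): "pixel" ([column, row] in pixels: a listed point, or the origin of a listed thing).
The state is a dict: "clock": time; "joint_pos": joint angles; "joint_velocities": joint speeds; "tau": joint torques, N m; "position": TCP position; "ee_rot": TCP orientation; "ft_force": force on the tool from outside, world axes, zero at the start; "torque": the same for the moment, N m; "grip_width": opening from 0.0 (shut) to 1.0 (fully open); "grasp_force": force on a finger pad.
Only numpy, scipy, OpenCV 4.12 (cv2) and the standard library are available. Lean on these libraries where they do the work, as an engineer would, in place of code of your own. Each camera call takes 0.05 s, during which the arm holds its last target. There are 200 camera calls.

## Task

Load the red-lidded grinding jar into the mill's cup: set it upright in the cup, turn it, feeling for the drive key until the jar drops over it and stands on the seat, and let go of it. Then close the hinged clamp all the way so that the clamp, not the hand, drives the jar fully home, and leave it shut. Leave the blue-lidded jar and the two crucibles standing where they are.

Things in the scene. Friction and masses are not known exactly. Their poses are not given: they have to be found in the camera images.
- jar_red: Steel grinding jar with a red lid, the one to load: upright cylinder 60 mm in diameter, 90 mm tall, 0.3 to 0.65 kg. Origin at the centre of its underside, z up. A groove 15 mm wide, 20 mm deep runs right across its underside along its own x axis (the same both ways round); a white bar on the lid shows its direction. Grip the plain wall 50 to 75 mm above the underside.
- jar_blue: The same kind of jar with a blue lid, a bystander to leave alone: 60 mm in diameter, 90 mm tall, origin at the centre of its underside.
- crucible_up: Cream fireclay crucible standing mouth up, a bystander: 50 mm wide at the foot, 74 mm at the mouth, 105 mm tall, origin at the centre of its underside.
- crucible_down: Tan fireclay crucible standing mouth down, a bystander: 74 mm wide at the bottom, 50 mm at the top, 105 mm tall, origin at the centre of its underside.
- cradle: Fixed mill cradle: blue base plate 20 mm thick, 130 mm wide, from x = -70 to +145 mm, carrying an aluminium cup. Origin on the bench under the cup's axis, z up; x points from the cup to the hinge posts, 90 mm from the cup's axis and 158 mm high. Jar underside above the origin: 50 mm standing on the key, 40 mm keyed and on the raised seat, 32 mm home.
- seat (a joint): Steel seat disc in the cup under the jar: 0 when raised, 0.008 m when pushed fully down (home). It has no spring; it is stiff, moves only under about 16 N, and stays where it is left.
- clamp (a joint): Hinged clamp arm over the cup, rad: 0 = shut (arm level, its rubber pad on a jar that is home), 1.57 = upright; starts open at 1.9 to 2.2, stops at 2.25. It turns about the cradle's y direction through point clamp_hinge. The hinge is stiff (0.6 N m) and stays where it is left; shutting it over a seated jar takes about 15 N at the handle.
- clamp_hinge (a point): Middle of the clamp's hinge axis, 90 mm along the cradle's +x from the cup's axis and 142 mm above the bench.
- clamp_grip (a point): Middle of one of two red sleeves (18 mm thick, 42 mm long) on the clamp's handle, a round cross bar 110 mm long parallel to the cradle's y axis, 175 mm from the hinge. This one is 34 mm to the +y side of the arm (18 mm wide), the other 34 mm to the -y side. Shut, it is at x -85, y +34, z +142 mm in the cradle's frame. Can be pinched from above, fingers closing across it.
- cup_rim (a point): Centre of the cup's round mouth, 62 mm above the bench. The cup is 92 mm in outer and 65 mm in inner diameter.
- key_top (a point): Centre of the top of the brass drive key that stands in the cup, on its axis, 50 mm above the bench: a level bar 34 mm long and 9 mm wide. Its direction is NOT reported (this point's axes are the cradle's): anywhere within 0.6 rad either way of the cradle's x axis, held firmly against turning. The jar drops over it once its groove is within about 0.15 rad of the bar.

How it is judged:
On the way:
1. the red-lidded jar stands upright in the cup, dropped over the key on to the still raised seat, let go, with the clamp open (horizontal distance between jar_red and cradle below 0.005 m and z of jar_red in the frame of cradle below 0.0425 m and angle between jar_red's own z axis and vertical below 0.06 rad and value of joint seat below 0.004 m and contact force between the fingers and jar_red below 0.3 N and value of joint clamp above 0.6 rad), for 0.2 s.
At the end, for the whole second after the job is handed in: The red-lidded jar stands upright (within 0.05 rad) in the cup within 5 mm of its axis, fully home: underside no more than 34.5 mm above the bench and the seat pushed down more than 6 mm; the clamp is shut to within 0.05 rad; all at rest (horizontal distance between jar_red and cradle below 0.005 m and z of jar_red in the frame of cradle below 0.0345 m and angle between jar_red's own z axis and vertical below 0.05 rad and value of joint seat above 0.006 m and value of joint clamp below 0.05 rad and linear speed of jar_red below 0.02 m/s); the robot touches nothing.
It fails at once if the jar is pushed down on its seat by the hand instead of the clamp (seat more than 4 mm down while the robot touches the jar) (value of joint seat above 0.004 m and contact force between any of the arm, the fingers and jar_red above 1 N).
It fails at once if the blue-lidded jar is moved more than 25 mm or tipped (distance of jar_blue from where it was at the start of the episode above 0.025 m or angle between jar_blue's own z axis and vertical above 0.3 rad).
It fails at once if a crucible is moved more than 25 mm or tipped (distance of any of crucible_up, crucible_down from where it was at the start of the episode above 0.025 m or angle between any of crucible_up, crucible_down's own z axis and vertical above 0.3 rad).
It also fails if it takes over 67 s, if anything falls off the work surface, if the arm or the gripper's body presses on something with over 40 N, if the wrist force passes 120 N, or if a joint passes its speed limit or range.

## Working session

There is one attempt and no reset: what is moved stays moved. The work goes in short steps, Python scripts to look and compute and a shell command to move; the robot and the scene stay as the last step left them, time stands still between calls to the robot, and variables do not carry over. Pictures are saved under pics/ and viewed, at most 10 in all, crops included, and the job is handed in when it is done.

```bash
mkdir -p pics; ls; cat > h.py <<'E'
import numpy as np, cv2
from scipy.spatial.transform import Rotation as R
from workcell import manip
def world(px,depth,cal):
    px=np.atleast_2d(px).astype(float); d=np.atleast_1d(depth)
    p=np.c_[(px[:,0]-cal['cx'])/cal['fx']*d,-(px[:,1]-cal['cy'])/cal['fy']*d,-d]
    return R.from_quat(cal['orientation']).apply(p)+cal['xyz']
def at_z(px,z,cal):
    a=world(px,1.0,cal); o=np.array(cal['xyz']); r=a-o
    return o+r*((z-o[2])/r[:,2:3])
def cloud(mask,D,cal):
    v,u=np.nonzero(mask&(D>0)); return world(np.c_[u,v],D[v,u],cal)
def tool(dp=None):
    o=manip.get_obs(); return np.array(o['position']),R.from_quat(o['ee_rot']),o
E
python3 - <<'E'
from h import *
o=manip.get_obs(); print(o)
ims=[]
for c in('side','top'):
    I,D=manip.camera(c); cal=manip.get_calibration(c); print(c,cal)
    cv2.imwrite(f'pics/{c}0.png',I[:,:,::-1])
    for t in ('jar_red','jar_blue','crucible_up','crucible_down','cradle'):
        r=manip.trace(t,c)[:1]
        for q in r:
            P=cloud(q['pixels'],D,cal); z=P[:,2]
            print(t,c,round(q['p'],2),q['box'],'med',np.median(P,0).round(3),'min',P.min(0).round(3),'max',P.max(0).round(3))
            if 'jar' in t or 'cru' in t:
                T=P[z>np.percentile(z,98)-.006]; print('  top',((T.min(0)+T.max(0))/2).round(4),len(T))
    for t in ('cup_rim','key_top','clamp_grip','clamp_hinge'):
        for q in manip.tip_of(t,c)[:2]:
            u=np.array(q['pixel']); z={'cup_rim':.062,'key_top':.05,'clamp_hinge':.142}.get(t)
            ui=u.round().astype(int); print(t,c,q['p'],u, world(u,D[ui[1],ui[0]],cal).round(3), at_z(u,z,cal).round(4) if z else '')
E
```

```text
pics
{'clock': 0.0, 'joint_pos': array([-1.19658214,  0.33284244, -0.06465881,  1.46094309,  0.02160571,
        1.34990234, -0.08847839]), 'joint_velocities': array([ 0.00142766,  0.0002775 , -0.00068755, -0.00015753,  0.00042873,
       -0.00068348, -0.00028337]), 'tau': array([-8.36077270e-04, -6.25402522e+01,  4.86072991e-02, -3.91633737e+01,
        1.61548209e-02,  9.29664209e-03,  1.06090479e-05]), 'position': array([0.24144219, 0.57609511, 0.24453335]), 'ee_rot': array([ 1.97105451e-01,  9.80382043e-01, -6.93344604e-04, -9.60776566e-05]), 'ft_force': array([ 0.14017249,  0.60786527, -0.21271428]), 'torque': array([-0.01493547, -0.01374037,  0.02156476]), 'grasp_force': 0.0, 'grip_width': 1.0009291337408306}
side {'fx': 458.0335336350955, 'fy': 458.0335336350955, 'cx': 257.97228920396975, 'cy': 189.7213020265624, 'xyz': array([0.4798499 , 0.76576962, 0.60961078]), 'orientation': array([-0.01322927,  0.50883302,  0.86060029, -0.01676547])}
jar_red side 0.88 [285.4, 155.4, 308.0, 173.5] med [ 0.428 -0.333  0.082] min [ 0.398 -0.383  0.048] max [ 0.455 -0.32   0.095]
  top [ 0.42
[... 1580 characters left out ...]
 [253.6, 151.4, 291.4, 191.8] med [ 0.573 -0.176  0.103] min [ 0.551 -0.214  0.002] max [ 0.61  -0.144  0.11 ]
  top [ 0.5859 -0.1792  0.1064] 521
cradle top 0.68 [0.0, 165.8, 183.2, 320.7] med [0.452 0.111 0.046] min [ 0.324  0.007 -0.003] max [0.615 0.334 0.3  ]
cup_rim top 0.87 [135.9 192.2] [[0.541 0.1   0.042]] [[0.5375 0.093  0.062 ]]
key_top top 0.68 [137.6 195.4] [[0.532 0.092 0.053]] [[0.5331 0.0931 0.05  ]]
clamp_grip top 0.79 [ 54.5 309.4] [[0.345 0.114 0.296]] 
clamp_grip top 0.48 [352.9 247.1] [[ 0.426 -0.327  0.092]] 
clamp_hinge top 0.84 [103.5 233.9] [[0.449 0.116 0.153]] [[0.4497 0.1202 0.142 ]]
clamp_hinge top 0.7 [136.5 195.8] [[0.532 0.095 0.051]] [[0.5167 0.0657 0.142 ]]
```

```bash
python3 -c "
import cv2,numpy as np
a=cv2.imread('pics/side0.png');b=cv2.imread('pics/top0.png')
cv2.imwrite('pics/top0b.png',cv2.resize(b,(800,600)))
c=b[130:330,0:270];cv2.imwrite('pics/side0b.png',cv2.resize(a[130:330,190:400],(630,600),interpolation=cv2.INTER_CUBIC))"
```

```text
(no output)
```

View pics/top0b.png

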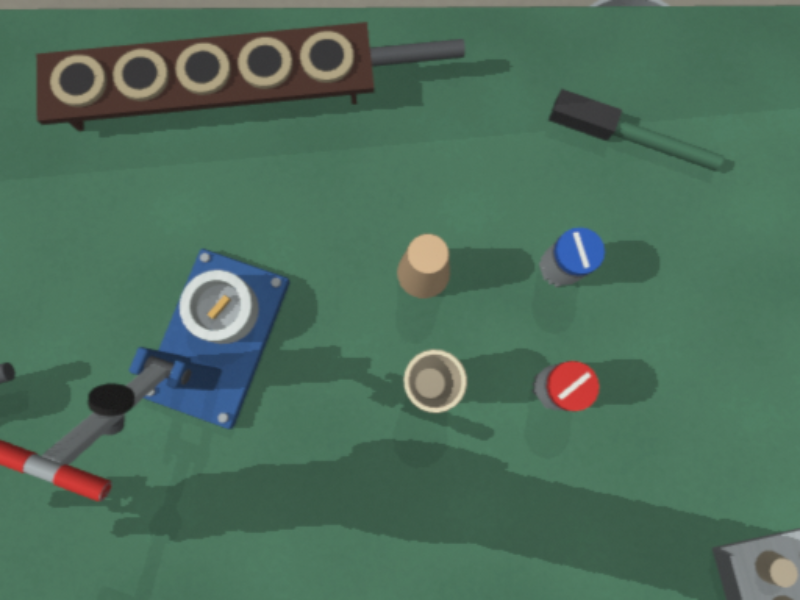

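View pics/side0b.png

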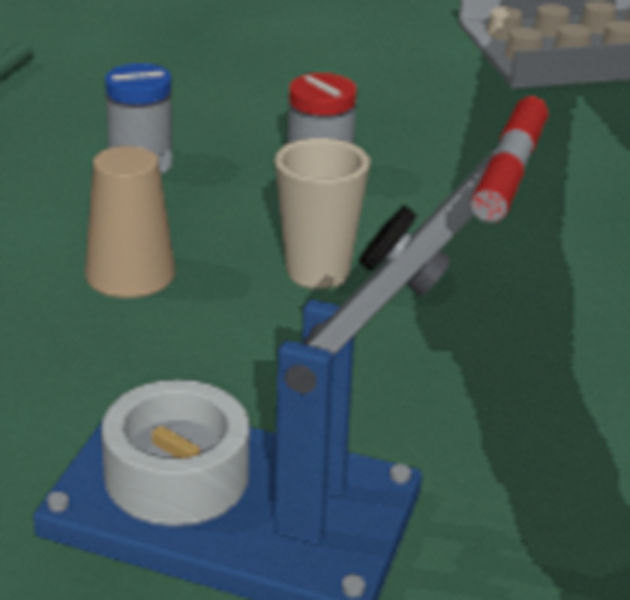

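The top view shows the red jar at about (573,386) with its bar visible. The cup is at (217,307) with the brass key showing, the clamp leans back towards the base, and both crucibles and the blue jar stand clear. Next I'll measure the bar and key angles.

```bash
python3 - <<'E'
from h import *
def ang(m,z,cal):
    v,u=np.nonzero(m); P=at_z(np.c_[u,v],z,cal)[:,:2]; c=P.mean(0); w,V=np.linalg.eigh(np.cov((P-c).T)); d=V[:,1]
    return c.round(4),round(np.degrees(np.arctan2(d[1],d[0]))%180,1),len(P),(4*np.sqrt(w)).round(4)
for c,jb,cb in(('top',(335,228,390,265),(110,170,165,215)),('side',(280,150,312,168),(222,255,275,300))):
    I=cv2.imread(f'pics/{c}0.png'); cal=manip.get_calibration(c)
    hsv=cv2.cvtColor(I,cv2.COLOR_BGR2HSV); H,S,V=[hsv[...,i].astype(int) for i in range(3)]
    def roi(b): m=np.zeros(H.shape,bool); m[b[1]:b[3],b[0]:b[2]]=1; return m
    red=((H<8)|(H>172))&(S>120)&roi(jb); hull=np.zeros(H.shape,np.uint8)
    v,u=np.nonzero(red); cv2.fillConvexPoly(hull,cv2.convexHull(np.c_[u,v].astype(np.int32)),1)
    hull=cv2.erode(hull,np.ones((3,3)))
    print(c,'bar',ang((hull>0)&(S<130)&(V>130),.09,cal),'lid',at_z([[ (u.min()+u.max())/2,(v.min()+v.max())/2]],.09,cal))
    key=(H>8)&(H<28)&(S>90)&roi(cb)
    print(c,'key',ang(key,.05,cal))
    rim=(S<40)&(V>150)&roi(cb); print('rim',ang(rim,.062,cal))
E
```

```text
Traceback (most recent call last):
  File "h.py", line 9, in at_z
    a=world(px,1.0,cal); o=np.array(cal['xyz']); r=a-o
  File "h.py", line 6, in world
    p=np.c_[(px[:,0]-cal['cx'])/cal['fx']*d,-(px[:,1]-cal['cy'])/cal['fy']*d,-d]
      ~~~~~^^^^^^^^^^^^^^^^^^^^^^^^^^^^^^^^^^^^^^^^^^^^^^^^^^^^^^^^^^^^^^^^^^^^^
ValueError: all the input array dimensions except for the concatenation axis must match exactly, but along dimension 0, the array at index 0 has size 113 and the array at index 2 has size 1
```

```bash
sed -i 's/d=np.atleast_1d(depth)$/d=np.broadcast_to(depth,len(px))/' h.py; cat > ang.py <<'E'
from h import *
def ang(m,z,cal):
    v,u=np.nonzero(m); P=at_z(np.c_[u,v],z,cal)[:,:2]; c=P.mean(0); w,V=np.linalg.eigh(np.cov((P-c).T)); d=V[:,1]
    return c.round(4),round(np.degrees(np.arctan2(d[1],d[0]))%180,1),len(P),(4*np.sqrt(w)).round(4)
E
python3 - <<'E'
from ang import *
for c,jb,cb in(('top',(335,228,390,265),(110,170,165,215)),('side',(280,150,312,168),(222,255,275,300))):
    I=cv2.imread(f'pics/{c}0.png'); cal=manip.get_calibration(c)
    hsv=cv2.cvtColor(I,cv2.COLOR_BGR2HSV); H,S,V=[hsv[...,i].astype(int) for i in range(3)]
    def roi(b): m=np.zeros(H.shape,bool); m[b[1]:b[3],b[0]:b[2]]=1; return m
    red=((H<8)|(H>172))&(S>120)&roi(jb); hull=np.zeros(H.shape,np.uint8)
    v,u=np.nonzero(red); cv2.fillConvexPoly(hull,cv2.convexHull(np.c_[u,v].astype(np.int32)),1)
    hull=cv2.erode(hull,np.ones((3,3)))
    print(c,'bar',ang((hull>0)&(S<130)&(V>130),.09,cal),'lid',at_z([[ (u.min()+u.max())/2,(v.min()+v.max())/2]],.09,cal))
    key=(H>8)&(H<28)&(S>90)&roi(cb)
    print(c,'key',ang(key,.05,cal))
    rim=(S<40)&(V>150)&roi(cb); print('rim',ang(rim,.062,cal))
E
```

```text
top bar (array([ 0.4267, -0.3542]), np.float64(127.1), 113, array([0.0094, 0.0555])) lid [[ 0.4270129  -0.35298059  0.09      ]]
top key (array([0.5317, 0.089 ]), np.float64(140.3), 84, array([0.012 , 0.0391]))
rim (array([0.5334, 0.0862]), np.float64(84.4), 921, array([0.1007, 0.1101]))
side bar (array([ 0.424 , -0.3559]), np.float64(126.2), 32, array([0.0143, 0.0517])) lid [[ 0.4245205  -0.34278895  0.09      ]]
side key (array([0.5317, 0.0915]), np.float64(141.3), 84, array([0.0167, 0.0365]))
rim (array([0.5288, 0.1066]), np.float64(91.8), 1081, array([0.0867, 0.1461]))
```

```bash
python3 -m pendant '[[-0.9,-0.3,-0.55,0,0,1,1],[-1.8,-0.6,-1.1,0,0,2,1],[-2.7,-0.9,-1.6,0,0,3,1],[-3.6,-1.2,-2.2,0,0,4,1],[-4.5,-1.6,-2.7,0,0,5,1],[-5.4,-2.4,-2.7,0,0,6,1],[-6.3,-3.2,-2.7,0,0,7,1],[-7.2,-4,-2.7,0,0,8,1],[-8.1,-4.8,-2.7,0,0,9,1],[-9,-5.5,-2.7,0,0,9.7,1]]' 40
python3 - <<'E'
from h import *
p,r,o=tool();cal=manip.get_calibration('wrist');I,D=manip.camera('wrist');print(o['position'],r.as_matrix().round(3).tolist(),o['joint_pos'].round(2),cal)
cv2.imwrite('pics/w1.png',I[:,:,::-1])
for t in('cup_rim','key_top','clamp_hinge'):
    for q in manip.tip_of(t,'wrist')[:1]: print(t,q['p'],q['pixel'],at_z(q['pixel'],{'cup_rim':.062,'key_top':.05}.get(t,.142),cal))
E
```

```text
clock: 2.25
position: [0.5508, 0.1468, 0.3807]
ee_rot: [0.769, 0.639, 0.0, -0.0]
ft_force: [0.7, 0.4, 0.6]
grip_width: 1.0
grasp_force: 0.0
[0.55084183 0.14680594 0.38073718] [[0.183, 0.983, 0.001], [0.983, -0.183, 0.001], [0.001, 0.001, -1.0]] [-0.69  0.17  0.41  1.39 -0.07  1.59 -0.47] {'fx': 278.1508116921477, 'fy': 278.1508116921477, 'cx': 258.426432169122, 'cy': 192.21908015255488, 'xyz': array([0.56586821, 0.22975927, 0.50911948]), 'orientation': array([-0.16370863,  0.0145461 , -0.09098494,  0.98219633])}
cup_rim 0.97 [253.4, 189.1] [[0.53094292 0.08606164 0.062     ]]
key_top 0.88 [253.6, 185.7] [[0.53151874 0.08822692 0.05      ]]
clamp_hinge 0.65 [189.0, 194.3] [[0.44722524 0.12081302 0.142     ]]
```

View pics/w1.png

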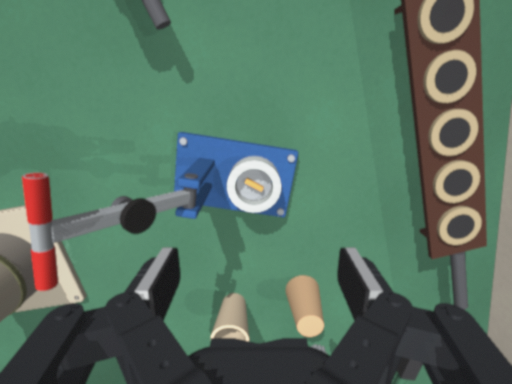

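The wrist view shows the cup at about (254,186) with the brass key in it, and the clamp arm running left to the red handle at (40,235). I'll fit the ring, key and plate here.

```bash
python3 - <<'E'
from ang import *
I=cv2.imread('pics/w1.png'); cal=manip.get_calibration('wrist')
H,S,V=[x.astype(int) for x in cv2.split(cv2.cvtColor(I,cv2.COLOR_BGR2HSV))]
m=np.zeros(H.shape,bool); m[145:225,215:300]=1
k=(H>8)&(H<28)&(S>90)&m; print('key',ang(k,.05,cal))
rim=(S<45)&(V>165)&m
n,l,s,c=cv2.connectedComponentsWithStats(rim.astype(np.uint8)); i=1+s[1:,4].argmax(); print(s[i],n)
v,u=np.nonzero(l==i);P=at_z(np.c_[u,v],.062,cal)[:,:2]; h=cv2.convexHull(P.astype(np.float32)); print('rim circle',cv2.minEnclosingCircle(h),cv2.fitEllipse(h))
b=(H>100)&(H<125)&(S>130)
n,l,s,c=cv2.connectedComponentsWithStats(b.astype(np.uint8)); i=1+s[1:,4].argmax(); print(s[i])
v,u=np.nonzero(l==i);P=at_z(np.c_[u,v],.02,cal)[:,:2].astype(np.float32)
P=P[(P-P.mean(0))@np.array([-.956,.29])<.3]; print('plate',cv2.minAreaRect(P))
E
```

```text
key (array([0.5315, 0.0916]), np.float64(140.4), 104, array([0.0112, 0.038 ]))
[ 227  157   54   56 1831] 5
rim circle ((0.5321279764175415, 0.09376945346593857), 0.04948170483112335) ((0.5322638750076294, 0.09318351745605469), (0.09023582190275192, 0.09869485348463058), 168.48777770996094)
[ 175  132  123   86 4969]
plate ((0.49243056774139404, 0.0905400961637497), (0.15883180499076843, 0.21236088871955872), 70.67990112304688)
```

```bash
python3 -m pendant '[[-1.1,-0.05,0,0,0,0,1],[-2.2,-0.1,0,0,0,0,1],[-3.3,-0.2,0.3,0,0,0,1],[-4.4,-0.3,0.6,0,0,0,1],[-5.5,-0.4,0.9,0,0,0,1],[-6.6,-0.5,1.3,0,0,0,1],[-7.7,-0.5,1.8,0,0,0,1],[-8.7,-0.6,2.4,0,0,0,1],[-9.6,-0.6,3,0,0,0,1],[-10.3,-0.6,3.6,0,0,0,1]]'
cat > look.py <<'E'
from ang import *
import sys
p,r,o=tool();cal=manip.get_calibration('wrist');I,D=manip.camera('wrist')
print(p.round(4),'yaw y',np.degrees(np.arctan2(*r.as_matrix()[[1,0],1])).round(2),'z',r.as_matrix()[:,2].round(4),o['joint_pos'].round(2),o['ft_force'].round(2),o['torque'].round(2))
cv2.imwrite(f'pics/{sys.argv[1]}.png',I[:,:,::-1])
H,S,V=[x.astype(int) for x in cv2.split(cv2.cvtColor(I[:,:,::-1].copy(),cv2.COLOR_BGR2HSV))]
red=((H<8)|(H>172))&(S>120); red[:, :120]=0; z=float(sys.argv[2])
n,l,s,c=cv2.connectedComponentsWithStats(red.astype(np.uint8)); print(n)
for i in 1+np.argsort(-s[1:,4])[:1]:
    red=cv2.morphologyEx(red.astype(np.uint8),cv2.MORPH_OPEN,np.ones((3,3)))
    v,u=np.nonzero(red); hp=cv2.convexHull(np.c_[u,v].astype(np.int32)); hull=np.zeros(H.shape,np.uint8); cv2.fillConvexPoly(hull,hp,1)
    er=cv2.erode(hull,np.ones((5,5)))
    print('box',s[i],'lid',cv2.fitEllipse(at_z(hp[:,0],z,cal)[:,:2].astype(np.float32)),'bar',ang((er>0)&(S<110)&(V>130),z,cal))
E
python3 look.py w2 0.09
```

```text
clock: 3.7
position: [0.429, -0.3525, 0.1995]
ee_rot: [0.767, 0.642, 0.0, 0.0]
ft_force: [0.4, -0.1, -0.1]
grip_width: 1.0
grasp_force: 0.0
[ 0.429  -0.3525  0.1995] yaw y -10.19 z [ 1.e-03  3.e-04 -1.e+00] [-0.11  0.26  0.84  1.75 -0.21  1.22  0.61] [ 0.36 -0.05 -0.12] [ 0.06 -0.08  0.08]
2
box [ 224  163   65   64 2858] lid ((0.4269067049026489, -0.3527115285396576), (0.05869341269135475, 0.061833180487155914), 172.9962158203125) bar (array([ 0.4262, -0.3537]), np.float64(127.3), 409, array([0.0088, 0.0544]))
```

```bash
python3 -m pendant '[[-0.02,-0.04,0.8,0,0,0,1],[-0.02,-0.04,1.6,0,0,0,1],[-0.02,-0.04,2.3,0,0,0,1],[-0.02,-0.04,2.87,0,0,0,1],[-0.02,-0.04,2.87,0,0,0,1],[-0.02,-0.04,2.87,0,0,0,-0.2],[-0.02,-0.04,2.87,0,0,0,-0.2],[-0.02,-0.04,2.87,0,0,0,-0.2],[-0.02,-0.04,2.87,0,0,0,-0.2],[-0.02,-0.04,2.87,0,0,0,-0.2]]' 70
```

```text
clock: 5.0
position: [0.4273, -0.3531, 0.0585]
ee_rot: [0.768, 0.641, 0.001, 0.001]
ft_force: [-0.5, 1.9, 4.8]
grip_width: 0.689
grasp_force: 74.5
```

```bash
python3 -m pendant '[[0,0,-0.8,0,0,0,-0.2],[0,0,-1.7,0,0,0,-0.2],[0,0,-2.6,0,0,0,-0.2],[0.4,0,-3.5,0,0,0,-0.2],[1.2,0.05,-4,0,0,0,-0.2],[2.1,0.1,-4,0,0,-0.3,-0.2],[3.1,0.15,-4,0,0,-0.6,-0.2],[4.1,0.2,-4,0,0,-0.9,-0.2],[5.1,0.25,-4,0,0,-1.2,-0.2],[6,0.3,-4,0,0,-1.65,-0.2]]'
python3 - <<'E'
from h import *
p,r,o=tool(); print(p,r.as_matrix().round(4).tolist(),o['joint_pos'].round(2))
d=r.inv().apply(np.array([.532,.0915,.22])-p)/.05; print(d, np.degrees(np.arctan2(*r.as_matrix()[[1,0],1])))
E
```

```text
clock: 6.25
position: [0.4948, -0.0587, 0.2576]
ee_rot: [0.688, 0.725, 0.001, 0.0]
ft_force: [1.4, 0.2, -4.1]
grip_width: 0.691
grasp_force: 77.2
[ 0.49479955 -0.05870949  0.25760208] [[-0.0522, 0.9986, 0.0012], [0.9986, 0.0522, 0.001], [0.0009, 0.0013, -1.0]] [-0.57  0.02  0.61  1.8  -0.02  1.32  0.1 ]
[2.96052515 0.89893866 0.75595816] 2.9935475188179863
```

```bash
python3 -m pendant '[[0.6,0.2,0,0,0,0,-0.2],[1.2,0.4,0.1,0,0,0,-0.2],[1.8,0.55,0.2,0,0,0,-0.2],[2.3,0.7,0.3,0,0,0,-0.2],[2.7,0.82,0.5,0,0,0,-0.2],[2.96,0.9,0.75,0,0,0,-0.2],[2.96,0.9,0.75,0,0,0,-0.2],[2.96,0.9,0.75,0,0,0,-0.2],[2.96,0.9,0.75,0,0,0,-0.2],[2.96,0.9,0.75,0,0,0,-0.2]]'
python3 look.py w3 0.247
python3 - <<'E'
from h import *
I,D=manip.camera('side'); cal=manip.get_calibration('side')
w=cv2.imread('pics/w3.png'); cv2.imwrite('pics/c3.png',cv2.resize(np.hstack([w,I[:,:,::-1]]),(800,300)))
m=np.zeros(D.shape,bool); m[60:250,180:480]=1
np.save('d3.npy',cloud(m,D,cal))
E
```

```text
clock: 7.5
position: [0.5325, 0.089, 0.2197]
ee_rot: [0.69, 0.724, 0.0, 0.0]
ft_force: [-1.1, 0.1, -3.8]
grip_width: 0.686
grasp_force: 77.2
[0.5325 0.089  0.2197] yaw y 2.81 z [ 6.e-04  4.e-04 -1.e+00] [-0.7   0.16  0.5   1.75 -0.08  1.25 -0.13] [-1.1   0.13 -3.81] [-0.07  0.02 -0.06]
2
box [  189   231   139   113 10976] lid ((0.532088041305542, 0.08977022767066956), (0.061942197382450104, 0.0634666383266449), 163.8251953125) bar (array([0.5318, 0.0844]), np.float64(140.6), 1442, array([0.0084, 0.0561]))
```

View pics/c3.png

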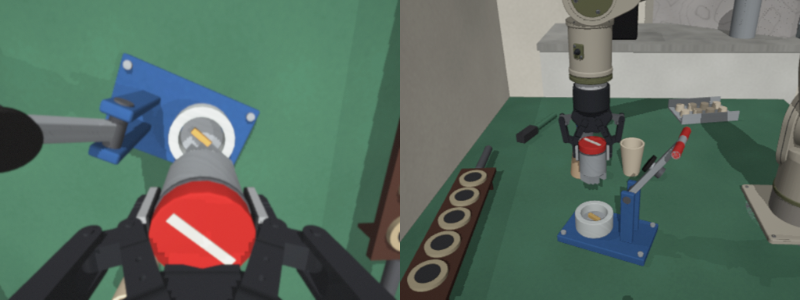

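The jar is held upright over the cup with its bar parallel to the key, and the arm clears the clamp. I'll refine the cup centre by fitting both rim circles.

```bash
python3 - <<'E'
from h import *
from scipy.optimize import differential_evolution as de
def fit(img,cal,roi):
    g=cv2.GaussianBlur(cv2.cvtColor(img,cv2.COLOR_BGR2GRAY),(0,0),1).astype(np.float32)
    t=np.linspace(0,2*np.pi,120,endpoint=False); q=R.from_quat(cal['orientation']).inv()
    def samp(c,r):
        P=np.c_[c[0]+r*np.cos(t),c[1]+r*np.sin(t),np.full(120,.062)]; p=q.apply(P-cal['xyz'])
        u=cal['cx']-cal['fx']*p[:,0]/p[:,2]; v=cal['cy']+cal['fy']*p[:,1]/p[:,2]
        ok=(u>roi[0])&(u<roi[2])&(v>roi[1])&(v<roi[3])
        return cv2.remap(g,u[None].astype(np.float32),v[None].astype(np.float32),1)[0],ok
    def f(c):
        s=0
        for r,sg in((.0455,1),(.0325,-1)):
            a,o1=samp(c,r-.0025);b,o2=samp(c,r+.0025); o=o1&o2
            s+=np.mean(np.clip(sg*(a-b)[o],-10,50)) if o.any() else -99
        return -s
    x=de(f,[(.517,.547),(.077,.107)],seed=1,tol=1e-6); return x.x.round(4),x.fun
cw=manip.get_calibration('wrist'); print('w3',fit(cv2.imread('pics/w3.png'),cw,(0,0,512,175)))
for c in('top','side'): print(c,fit(cv2.imread(f'pics/{c}0.png'),manip.get_calibration(c),(0,0,512,384)))
E
```

```text
w3 (array([0.531 , 0.0909]), np.float64(-100.0))
top (array([0.5324, 0.09  ]), np.float64(-96.65906524658203))
side (array([0.5303, 0.0892]), np.float64(-55.75106430053711))
```

```bash
python3 - <<'E'
from h import *
from scipy.optimize import differential_evolution as de
img=cv2.imread('pics/w3.png');cal=manip.get_calibration('wrist')
g=cv2.GaussianBlur(cv2.cvtColor(img,cv2.COLOR_BGR2GRAY),(0,0),1).astype(np.float32)
t=np.linspace(0,2*np.pi,180,endpoint=False); q=R.from_quat(cal['orientation']).inv()
def samp(c,r):
    P=np.c_[c[0]+r*np.cos(t),c[1]+r*np.sin(t),np.full(180,.062)]; p=q.apply(P-cal['xyz'])
    u=cal['cx']-cal['fx']*p[:,0]/p[:,2]; v=cal['cy']+cal['fy']*p[:,1]/p[:,2]
    return cv2.remap(g,u[None].astype(np.float32),v[None].astype(np.float32),1)[0],(v>30)&(v<185)
for r,sg in((.046,1),(.0325,-1)):
    def f(c):
        a,o1=samp(c,r-.0015);b,o2=samp(c,r+.0015); o=o1&o2
        return -np.mean(np.clip(sg*(a-b)[o],-10,150))
    x=de(f,[(.517,.547),(.077,.107)],seed=1,tol=1e-6); print(r,x.x.round(4),x.fun)
p,ro,o=tool();print(p,ro.inv().apply(np.array([.5315,.0905,.12])-p)/.05)
E
```

```text
0.046 [0.5315 0.09  ] -75.64264678955078
0.0325 [0.5316 0.0897] -69.49114227294922
[0.5324346  0.0892795  0.21953068] [ 0.02476155 -0.01825785  1.99061328]
```

```bash
python3 -m pendant '[[0,-0.015,0.4,0,0,0,-0.2],[0,-0.015,0.8,0,0,0,-0.2],[0,-0.015,1.2,0,0,0,-0.2],[0,-0.015,1.55,0,0,0,-0.2],[0,-0.015,1.8,0,0,0,-0.2],[0,-0.015,1.95,0,0,0,-0.2],[0,-0.015,2.03,0,0,0,-0.2],[0,-0.015,2.09,0,0,0,-0.2],[0,-0.015,2.09,0,0,0,-0.2],[0,-0.015,2.09,0,0,0,-0.2]]' 
python3 look.py w4 0.145
```

```text
clock: 8.85
position: [0.5318, 0.0896, 0.1151]
ee_rot: [0.689, 0.725, 0.0, 0.0]
ft_force: [-0.7, 0.2, -3.8]
grip_width: 0.691
grasp_force: 77.2
[0.5318 0.0896 0.1151] yaw y 2.87 z [ 5.e-04  3.e-04 -1.e+00] [-0.67  0.27  0.48  1.86 -0.15  1.04 -0.08] [-0.73  0.23 -3.78] [ 0.   -0.02 -0.06]
2
box [  189   231   139   113 10959] lid ((0.5312474370002747, 0.09229101240634918), (0.060010187327861786, 0.06203017011284828), 167.50205993652344) bar (array([0.5309, 0.0872]), np.float64(140.7), 1453, array([0.0083, 0.0547]))
```

```bash
python3 -m pendant '[[0,0,0.04,0,0,0,-0.2],[0,0,0.08,0,0,0,-0.2],[0,0,0.11,0,0,0,-0.2],[0,0,0.14,0,0,0,-0.2],[0,0,0.16,0,0,0,-0.2],[0,0,0.18,0,0,0,-0.2],[0,0,0.2,0,0,0,-0.2],[0,0,0.22,0,0,0,-0.2],[0,0,0.22,0,0,0,-0.2],[0,0,0.22,0,0,0,-0.2]]'
```

```text
clock: 10.15
position: [0.5316, 0.0895, 0.1038]
ee_rot: [0.689, 0.725, 0.0, -0.0]
ft_force: [0.8, -0.1, -3.5]
grip_width: 0.688
grasp_force: 77.2
```

```bash
python3 -m pendant '[[0,0,0.01,0,0,0,-0.2],[0,0,0.02,0,0,0,-0.2],[0,0,0.03,0,0,0,-0.2],[0,0,0.04,0,0,0,-0.2],[0,0,0.05,0,0,0,-0.2],[0,0,0.06,0,0,0,-0.2],[0,0,0.07,0,0,0,-0.2],[0,0,0.075,0,0,0,-0.2],[0,0,0.075,0,0,0,-0.2],[0,0,0.075,0,0,0,-0.2]]'
```

```text
clock: 11.4
position: [0.5316, 0.0895, 0.1001]
ee_rot: [0.689, 0.725, 0.0, -0.0]
ft_force: [0.0, -0.8, -4.2]
grip_width: 0.689
grasp_force: 77.2
```

```bash
python3 -m pendant '[[0,0,0.005,0,0,0,-0.2],[0,0,0.01,0,0,0,-0.2],[0,0,0.015,0,0,0,-0.2],[0,0,0.02,0,0,0,-0.2],[0,0,0.025,0,0,0,-0.2],[0,0,0.03,0,0,0,-0.2],[0,0,0.03,0,0,0,-0.2],[0,0,0.03,0,0,0,-0.2],[0,0,0.03,0,0,0,-0.2],[0,0,0.03,0,0,0,-0.2]]'
```

```text
clock: 12.65
position: [0.5316, 0.0895, 0.0986]
ee_rot: [0.689, 0.725, 0.0, -0.0]
ft_force: [-0.8, -0.0, -3.5]
grip_width: 0.688
grasp_force: 77.2
```

Still no contact, so the underside should be within about 1 mm of the seat. I'll open gently, then back straight up.

```bash
python3 -m pendant '[[0,0,0.01,0,0,0,-0.2],[0,0,0.01,0,0,0,0.45],[0,0,0.01,0,0,0,0.5],[0,0,0.01,0,0,0,0.6],[0,0,0.01,0,0,0,0.8],[0,0,0.01,0,0,0,1],[0,0,0.01,0,0,0,1],[0,0,0.01,0,0,0,1],[0,0,-0.5,0,0,0,1],[0,0,-1.5,0,0,0,1]]'
python3 -m pendant '[[0,0,-0.8,0,0,0,1],[0,0,-1.6,0,0,0,1],[0,0,-2.4,0,0,0,1],[0,0,-2.4,0,0,0,1],[0,0,-2.4,0,0,0,1],[0,0,-2.4,0,0,0,1],[0,0,-2.4,0,0,0,1],[0,0,-2.4,0,0,0,1],[0,0,-2.4,0,0,0,1],[0,0,-2.4,0,0,0,1]]'
python3 look.py w5 0.13
python3 - <<'E'
from h import *
w=cv2.imread('pics/w5.png')
I,D=manip.camera('side'); cal=manip.get_calibration('side')
cv2.imwrite('pics/c5.png',cv2.resize(np.hstack([w,I[:,:,::-1]]),(800,300)))
q=manip.trace('jar_red','side')[0]; P=cloud(q['pixels'],D,cal); print(q['p'],q['box'],np.percentile(P[:,2],[2,50,90,95,98]))
for c in('wrist','side','top'):
    if c!='side': I,D=manip.camera(c); cal=manip.get_calibration(c)
    for q in manip.tip_of('clamp_grip',c)[:2]:
        u=np.array(q['pixel']).round().astype(int); print(c,q['p'],u,world(u,D[min(u[1],383),min(u[0],511)],cal))
    m=manip.trace('jar_red',c)
    if m: P=cloud(m[0]['pixels'],D,cal); print('jar top z',np.percentile(P[:,2],[90,95,98]))
E
```

```text
clock: 13.9
position: [0.5304, 0.0892, 0.1729]
ee_rot: [0.689, 0.725, -0.002, -0.001]
ft_force: [0.9, -0.3, 0.5]
grip_width: 0.998
grasp_force: 0.0
clock: 15.15
position: [0.5316, 0.0895, 0.2935]
ee_rot: [0.689, 0.725, 0.0, -0.0]
ft_force: [0.5, -0.0, 0.1]
grip_width: 1.003
grasp_force: 0.0
[0.5316 0.0895 0.2935] yaw y 2.87 z [ 1.e-04  1.e-04 -1.e+00] [-0.71  0.12  0.51  1.64 -0.06  1.4  -0.15] [ 0.52 -0.04  0.07] [ 0.02  0.02 -0.07]
2
box [ 232  151   53   54 1956] lid ((0.5311740636825562, 0.08934316784143448), (0.057619377970695496, 0.06159556657075882), 179.52279663085938) bar (array([0.5311, 0.0884]), np.float64(140.4), 299, array([0.009 , 0.0546]))
0.8 [229.5, 230.7, 267.0, 281.4] [0.02898107 0.11174611 0.13128709 0.13184011 0.13230555]
jar top z [0.13066135 0.13096573 0.13134131]
side 0.97 [362 168] [[ 6.93900852e-01  7.68639969e-02 -1.04948296e-04]]
jar top z [0.00074511 0.00103712 0.00126683]
top 0.57 [ 54 306] [[0.3486259  0.1152764  0.29554711]]
jar top z [0.13298829 0.13343946 0.13397418]
```

View pics/c5.png

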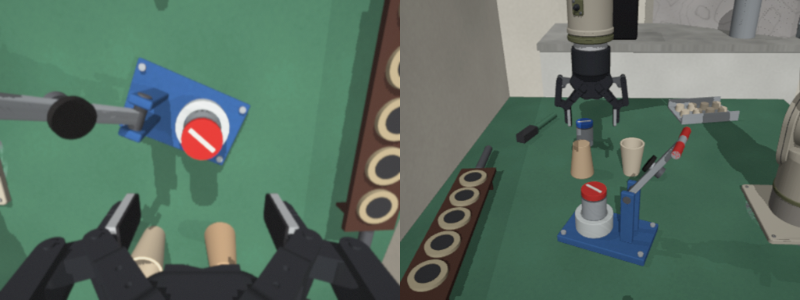

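The jar top is at 0.131 m, so it is keyed on the raised seat and released upright. Now the clamp: the -y sleeve is easier to reach, so I'll go above it.

```bash
python3 -m pendant '[[0,0,-0.7,0,0,0.4,1],[0,0,-1.4,0,0,0.8,1],[0.3,-0.5,-1.5,0,0,1.2,1],[0.6,-1,-1.5,0,0,1.6,1],[1,-1.5,-1.5,0,0,2,1],[1.4,-2.1,-1.5,0,0,2.4,1],[1.7,-2.6,-1.5,0,0,2.7,1],[2,-3.1,-1.5,0,0,2.7,1],[2,-3.1,-1.5,0,0,2.7,1],[2,-3.1,-1.5,0,0,2.7,1]]'
python3 - <<'E'
from h import *
p,r,o=tool();cal=manip.get_calibration('wrist');I,D=manip.camera('wrist');M=r.as_matrix()
print(p,np.degrees(np.arctan2(M[1,1],M[0,1])),o['joint_pos'].round(2))
cv2.imwrite('pics/w6.png',I[:,:,::-1])
H,S,V=[x.astype(int) for x in cv2.split(cv2.cvtColor(I[:,:,::-1].copy(),cv2.COLOR_BGR2HSV))]
red=((H<8)|(H>172))&(S>120)
n,l,s,c=cv2.connectedComponentsWithStats(red.astype(np.uint8))
for i in range(1,n):
    if s[i,4]>60:
        P=cloud(l==i,D,cal); print(s[i],np.median(P,0).round(4) if len(P) else '',P.max(0).round(3),P.min(0).round(3))
for c in('wrist',):
    for q in manip.tip_of('clamp_grip',c)[:2]+manip.tip_of('clamp_hinge',c)[:1]: print(q, at_z(q['pixel'],.142,cal))
E
```

```text
clock: 16.95
position: [0.3723, 0.1812, 0.3687]
ee_rot: [0.813, 0.582, 0.0, 0.0]
ft_force: [-0.3, -0.5, 0.7]
grip_width: 1.0
grasp_force: 0.0
[0.37230287 0.18117732 0.36865257] -18.76497978801134 [-0.9  -0.21  0.28  1.76  0.06  1.57 -0.95]
[ 364  166   46   43 1307] [0.5292 0.0924 0.1296] [0.615 0.118 0.132] [ 0.501 -0.006 -0.001]
[ 241  183   22   50 1010] [0.3673 0.1855 0.2949] [0.381 0.206 0.298] [0.353 0.163 0.289]
[241 259  20  43 760] [0.3444 0.1214 0.2949] [0.358 0.141 0.298] [0.33  0.099 0.287]
{'pixel': [327.2, 191.6], 'p': 0.83} [[0.44816049 0.1166882  0.142     ]]
```

View pics/w6.png

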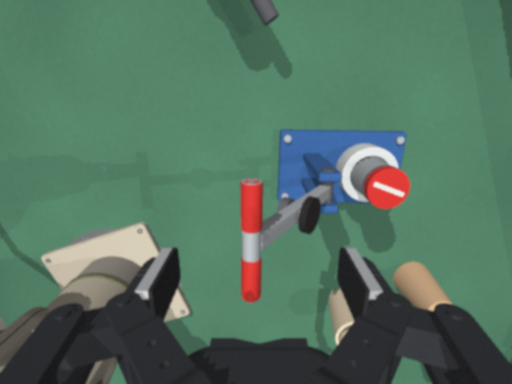

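The wrist view shows the handle's sleeves centred at about (252,208) and (251,280), parallel to the tool's x. The clamp is at about 2.16 rad. I'll lower over the upper sleeve and cage it loosely.

```bash
python3 -m pendant '[[0.05,-0.12,0.5,0,0,0,1],[0.05,-0.12,1,0,0,0,1],[0.05,-0.12,1.4,0,0,0,1],[0.05,-0.12,1.71,0,0,0,1],[0.05,-0.12,1.71,0,0,0,0.5],[0.05,-0.12,1.71,0,0,0,0],[0.05,-0.12,1.71,0,0,0,-0.3],[0.05,-0.12,1.71,0,0,0,-0.3],[0.05,-0.12,1.71,0,0,0,-0.3],[0.05,-0.12,1.71,0,0,0,-0.3]]' 30
python3 - <<'E'
from h import *
p,r,o=tool(); e=np.array([-.9455,.3256,0]);Hh=np.array([.4465,.1192,.142])+[.0114,.032,0]
for q in [2.16,2,1.8,1.6,1.4,1.2,1.0,.9,.8,.7,.6,.4,.2,0]:
    G=Hh+.175*(-np.cos(q)*e+np.sin(q)*np.array([0,0,1])); T=G-[0,0,.005]
    print(q,G.round(3),(r.inv().apply(T-p)/.05).round(2))
E
```

```text
clock: 18.35
position: [0.3669, 0.186, 0.2831]
ee_rot: [0.813, 0.583, 0.0, -0.0]
ft_force: [0.3, 1.0, -0.2]
grip_width: 0.35
grasp_force: 0.0
2.16 [0.366 0.183 0.287] [-0.06  0.    0.01]
2 [0.389 0.175 0.301] [-0.07  0.49 -0.26]
1.8 [0.42  0.164 0.312] [-0.07  1.15 -0.49]
1.6 [0.453 0.153 0.317] [-0.07  1.84 -0.58]
1.4 [0.486 0.142 0.314] [-0.08  2.54 -0.53]
1.2 [0.518 0.131 0.305] [-0.08  3.21 -0.34]
1.0 [0.547 0.12  0.289] [-0.08  3.84 -0.02]
0.9 [0.561 0.116 0.279] [-0.08  4.12  0.18]
0.8 [0.573 0.112 0.268] [-0.09  4.38  0.41]
0.7 [0.584 0.108 0.255] [-0.09  4.62  0.67]
0.6 [0.594 0.104 0.241] [-0.09  4.84  0.95]
0.4 [0.61  0.099 0.21 ] [-0.09  5.17  1.56]
0.2 [0.62  0.095 0.177] [-0.09  5.38  2.23]
0 [0.623 0.094 0.142] [-0.09  5.45  2.92]
```

```bash
python3 -m pendant '[[0,0.25,-0.13,0,0,0,-0.3],[0,0.55,-0.27,0,0,0,-0.3],[0,0.9,-0.42,0,0,0,-0.3],[0,1.3,-0.52,0,0,0,-0.3],[0,1.7,-0.57,0,0,0,-0.3],[0,2.1,-0.58,0,0,0,-0.3],[0,2.5,-0.53,0,0,0,-0.3],[0,2.9,-0.44,0,0,0,-0.3],[0,3.25,-0.32,0,0,0,-0.3],[0,3.25,-0.32,0,0,0,-0.3]]'
python3 - <<'E'
from h import *
I,D=manip.camera('side'); cal=manip.get_calibration('side')
m=np.zeros(D.shape,bool)
hsv=cv2.cvtColor(I[:,:,::-1].copy(),cv2.COLOR_BGR2HSV); red=((hsv[...,0]<8)|(hsv[...,0]>172))&(hsv[...,1]>120)
P=cloud(red,D,cal); P=P[P[:,2]>.16]; e=np.array([-.9455,.3256]); d=(P[:,:2]-[.4465,.1192])@e
print(len(P),np.median(P,0),'along -e',-np.median(d)); x=-np.median(d);z=np.median(P[:,2])-.142; print('q',np.arctan2(z,x),np.hypot(x,z)); print(manip.get_obs()['ft_force'])
E
```

```text
clock: 19.6
position: [0.5217, 0.1327, 0.2987]
ee_rot: [0.813, 0.582, -0.001, 0.001]
ft_force: [-0.5, 0.7, 0.1]
grip_width: 0.347
grasp_force: 0.0
169 [0.5138635  0.14125275 0.31451183] along -e 0.05949876370144248
q 1.23867507574132 0.18248406548217028
[-0.25224842 -0.17165696 -0.80053247]
```

```bash
python3 -m pendant '[[0,0.2,0.08,0,0,0,-0.3],[0,0.4,0.18,0,0,0,-0.3],[0,0.6,0.3,0,0,0,-0.3],[0,0.8,0.43,0,0,0,-0.3],[0,1,0.59,0,0,0,-0.3],[0,1.2,0.78,0,0,0,-0.3],[0,1.4,1,0,0,0,-0.3],[0,1.6,1.25,0,0,0,-0.3],[0,1.65,1.3,0,0,0,-0.3],[0,1.65,1.3,0,0,0,-0.3]]'
cat > q.py <<'E'
from h import *
I,D=manip.camera('side'); cal=manip.get_calibration('side')
hsv=cv2.cvtColor(I[:,:,::-1].copy(),cv2.COLOR_BGR2HSV); red=((hsv[...,0]<8)|(hsv[...,0]>172))&(hsv[...,1]>120)
cv2.imwrite('pics/s_last.png',I[:,:,::-1])
P=cloud(red,D,cal); d=-(P[:,:2]-[.4465,.1192])@np.array([-.9455,.3256]); k=(P[:,2]>.13)&(np.hypot(d,P[:,2]-.142)>.155)&(np.hypot(d,P[:,2]-.142)<.21); P=P[k]; d=d[k]
x=np.median(d);z=np.median(P[:,2])-.142; print(len(P),np.median(P,0),'q',np.arctan2(z,x),np.hypot(x,z)); o=manip.get_obs(); print(o['position'],o['ft_force'])
E
python3 q.py
```

```text
clock: 20.9
position: [0.5989, 0.107, 0.2336]
ee_rot: [0.813, 0.583, -0.0, -0.0]
ft_force: [-1.5, -0.3, -0.7]
grip_width: 0.35
grasp_force: 0.8
104 [0.59141933 0.12058249 0.25439738] q 0.6788699239066079 0.17900126315616868
[0.59894061 0.10721672 0.23404531] [-1.15414695 -0.31990042 -1.9430772 ]
```

```bash
python3 -m pendant '[[0,0,0,0,0,0,0.2],[0,0,0,0,0,0,0.2],[0,0,-0.4,0,0,0,0.2],[0,0,-0.8,0,0,0,0.2],[0,0,-1.2,0,0,0,0.2],[0,0,-1.2,0,0,0,-1],[0,0,-1.2,0,0,0,-1],[0,0,-1.2,0,0,0,-1],[0,0,-1.2,0,0,0,-1],[0,0,-1.2,0,0,0,-1]]'
python3 q.py
```

```text
clock: 22.2
position: [0.5989, 0.1072, 0.2938]
ee_rot: [0.813, 0.583, -0.0, -0.0]
ft_force: [-0.9, -0.3, 0.7]
grip_width: 0.0
grasp_force: 0.0
325 [0.58231246 0.09485583 0.25186057] q 0.6799343109624267 0.1747307719089908
[0.59891278 0.1072329  0.29386879] [-0.46481524 -0.70392624 -0.47048961]
```

```bash
python3 -m pendant '[[0,-0.15,0.2,0,0,0,-1],[0,-0.13,0.4,0,0,0,-1],[0,-0.07,0.6,0,0,0,-1],[0,0.03,0.75,0,0,0,-1],[0,0.12,0.9,0,0,0,-1],[0,0.2,1.05,0,0,0,-1],[0,0.27,1.21,0,0,0,-1],[0,0.33,1.37,0,0,0,-1],[0,0.39,1.54,0,0,0,-1],[0,0.44,1.7,0,0,0,-1]]'
python3 q.py
```

```text
clock: 23.5
position: [0.6198, 0.1001, 0.2083]
ee_rot: [0.813, 0.583, -0.0, -0.0]
ft_force: [0.5, -0.9, 2.0]
grip_width: 0.0
grasp_force: 1.0
256 [0.60428204 0.07896746 0.19055358] q 0.2883257933897291 0.17075436356201842
[0.61944966 0.09998899 0.20713829] [-0.16692364  1.00191716 -0.13304359]
```

Pressing from above is working; the clamp is at about 0.27 rad. I'll continue down to shut.

```bash
python3 -m pendant '[[0,0.03,0.1,0,0,0,-1],[0,0.05,0.2,0,0,0,-1],[0,0.07,0.3,0,0,0,-1],[0,0.08,0.4,0,0,0,-1],[0,0.1,0.5,0,0,0,-1],[0,0.1,0.6,0,0,0,-1],[0,0.11,0.7,0,0,0,-1],[0,0.11,0.8,0,0,0,-1],[0,0.11,0.86,0,0,0,-1],[0,0.11,0.86,0,0,0,-1]]'
python3 q.py
```

```text
clock: 24.8
position: [0.6262, 0.098, 0.1669]
ee_rot: [0.813, 0.582, 0.001, 0.001]
ft_force: [2.7, -0.6, 4.6]
grip_width: 0.001
grasp_force: 2.5
253 [0.60964136 0.07631469 0.1493878 ] q 0.043586825061640286 0.16954994542097745
[0.62618448 0.09802189 0.16687134] [ 4.54480527 -1.81269065  4.62837076]
```

```bash
python3 -m pendant '[[0,0,0.03,0,0,0,-1],[0,0,0.06,0,0,0,-1],[0,0,0.09,0,0,0,-1],[0,0,0.12,0,0,0,-1],[0,0,0.15,0,0,0,-1],[0,0,0.18,0,0,0,-1],[0,0,0.2,0,0,0,-1],[0,0,0.2,0,0,0,-1],[0,0,0.2,0,0,0,-1],[0,0,0.2,0,0,0,-1]]'
python3 q.py
```

```text
clock: 26.1
position: [0.6267, 0.0979, 0.1643]
ee_rot: [0.813, 0.582, 0.003, 0.0]
ft_force: [-24.2, -3.5, 63.0]
grip_width: -0.0
grasp_force: 31.2
242 [0.60833292 0.04831222 0.14782703] q 0.03443563101002043 0.1692486239499934
[0.62670716 0.09797181 0.16427822] [-24.11857084  -5.04335074  62.55323033]
```

It is against its stop with 63 N at the handle. I'll back straight up and verify.

```bash
python3 -m pendant '[[0,0,-0.2,0,0,0,-1],[0,0,-0.5,0,0,0,-1],[0,0,-1,0,0,0,-1],[0,0,-1.6,0,0,0,-1],[0,0,-2.4,0,0,0,-1],[0,0,-3,0,0,0,-1],[0,0,-3,0,0,0,-1],[0,0,-3,0,0,0,-1],[0,0,-3,0,0,0,-1],[0,0,-3,0,0,0,-1]]'
python3 q.py; python3 - <<'E'
from h import *
I,D=manip.camera('side'); cal=manip.get_calibration('side')
print(manip.tip_of('clamp_grip','side')[:2])
m=manip.trace('jar_red','side')
if m: P=cloud(m[0]['pixels'],D,cal); print('jar z',np.percentile(P[:,2],[50,75,90,98]))
a=I[:,:,::-1][170:320,180:360]; cv2.imwrite('pics/s7.png',cv2.resize(a,(720,600),interpolation=cv2.INTER_CUBIC))
E
```

```text
clock: 27.4
position: [0.6247, 0.0984, 0.3052]
ee_rot: [0.813, 0.583, -0.001, -0.0]
ft_force: [-0.2, -0.5, 0.0]
grip_width: -0.001
grasp_force: 0.0
275 [0.61202292 0.07938346 0.15012711] q 0.04783234189638579 0.16997315952518885
[0.62480635 0.09840506 0.30542137] [-0.62852686  0.54813081 -0.83500202]
[{'pixel': [209.9, 215.4], 'p': 0.84}]
jar z [0.09639959 0.11461567 0.12238575 0.12392209]
```

View pics/s7.png

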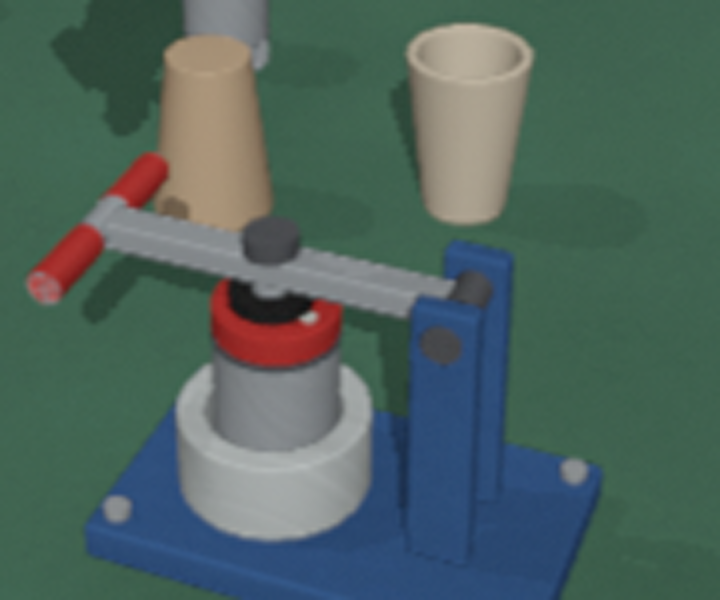

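The side view shows the clamp level with its pad on the red lid. The jar top is at about 0.123 m, which is home, the handle top at 0.150–0.151 m, and nothing else has moved.

```bash
python3 -c "
from workcell import manip; print(manip.hand_in())"
```

```text
the job is handed in; nothing more can be done
None
```

I set the red-lidded jar in the cup keyed on the raised seat and let it go, then shut the clamp to drive it home (jar top measured at about 0.123 m), left the blue jar and crucibles untouched, and handed the job in at about 27 s; the hand-in returned no verdict.

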